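Fit a sight glass in a dust-drum lid and screw its ring snug

ROBOT

A 6-joint arm with a two-finger parallel gripper is mounted at the origin on the work surface. World frame = base frame: x ahead of the robot, y to its left, z up, the work surface at z = 0. Lengths are in m, angles in rad, forces in N, time in s.
With the tool pointing down it reaches from about 0.425 to 1.125 m from the base axis. Payload 14.9 kg.
Tool frame: the origin (TCP) lies midway between the tips of the shut fingers; the grasp point (between the pads) lies 19 mm behind it; z points along the fingers, y is the line along which they close (so a half turn about z gives the same grasp; the last joint's range is limited). The gripper opens to 91 mm and grips with 3 to 60 N. Pads are 32 mm wide; open, the fingers measure 118 mm over their backs; the gripper's body (76 mm by 178 mm) begins 60 mm behind the grasp point.
Start: joints at [-1.264, 0.379, 1.734, -0, 1.028, -0.033], TCP at [0.233, -0.66, 0.214] pointing down, gripper open.
Joint ranges: [-2.77, 2.77], [-0.74, 2.19], [0, 2.66], [-1.06, 4.2], [0.31, 2.87], [-3.08, 3.08]. Speed limits (rad/s): [1.89, 1.89, 2.39, 3.14, 3.14, 3.14].

INTERFACE

Orientations are given as a unit quaternion [x, y, z, w].
In Python, from workcell import bot gives the robot as it stands.
- The arm moves only by the tool jog_arm, never from a script. Its argument "steps" is a list of rows, each a list of 7 numbers: the shift along the tool's x, y, z scaled (see below), then the turn, a rotation vector about the tool's x, y, z scaled (see below), then the opening, from 0 (shut) to 1 (fully open). In form: [[tx, ty, tz, rx, ry, rz, claw], ...]. A call has 1 to 12 rows; each row is the pose to reach, as a shift and turn from the pose commanded when the call began, along the tool's axes at that moment, turning the shorter way round; what a row does not reach only later rows make up. The controller multiplies each number of a shift by 0.3 m and each number of a turn by 180 degrees. A row lasts 1/8 s, in which the tool goes at most 62.5 mm and 10.7 degrees, less where a joint would pass 70% of its speed; a pose out of reach is approached as far as the arm can. A call with a number of a shift or a turn outside -1 to 1 is refused whole. A call with a gripper value outside its range is refused whole. The fingers move at their own pace and stop on an object; "squeeze" is the grip in N (left out, the last holds). Time passes only in rows, so rows that repeat a pose let the fingers close. It gives the time, the measured TCP pose, the force, the opening and the grip force at its end, in the units of the state.
- bot.get_obs(): the state, without advancing time (a new reading comes with each control period).
- bot.get_image(name): name is "scene" or "side" or "wrist"; returns a dict with "pixels" (400x640x3 uint8, blue, green, red), "z_map" (400x640 float32, m along the optical axis (not along the pixel's ray), 0 where there is no reading), "intrinsics" (3x3 intrinsics, pixels), "cam_to_world" (4x4, takes a point from camera to world coordinates); the wrist camera has in their place "tool_from_camera" (4x4, takes a point from camera to tool coordinates, whose origin is the TCP and whose axes are the flange's). Camera axes: x right, y down, z forward; pixel columns grow to the right and rows downward; lengths in m; the calibration is good to about 2 mm. A picture is of the moment at which its call begins: read the wrist's pose just before it.
- bot.job_done(): hands the job in; it is judged then, once.
The state is a dict: "time_s": time; "q": joint angles; "qd": joint speeds; "joint_efforts": joint torques, N m; "position": TCP position; "orientation": TCP orientation; "wrist_force": force on the tool from outside, world axes, zero at the start; "moment": the same for the moment, N m; "grip_width": opening from 0.0 (shut) to 1.0 (fully open); "gripper_force": force on a finger pad.
Only numpy, scipy, OpenCV 4.12 (cv2) and the standard library are available. Lean on these libraries where they do the work, as an engineer would, in place of code of your own. Each camera call takes 0.05 s, during which the arm holds its last target. There are 200 camera calls.

TASK

Fit the new clear (green-tinted) sight glass into the port on the drum lid: drop it flat into the bore onto its gasket, then set the brass ring over it and screw it down, clockwise from above, until it is snug and holds the glass firmly by itself. Do it by feel, hand tight and no more: the glass cracks if squeezed or pressed hard, and the thread must not be forced. Leave the old milky glass and everything else on the bench where it is.

Things in the scene. Friction and masses are not known exactly. Their poses are not given: they have to be found in the camera images.
- glass_centre (a point): the new sight glass: a clear, green-tinted glass disc 36 mm across and 10 mm thick, 25 g, lying flat on the bench; this is the point at its centre, half-way up (5 mm above its underside), z along its axis. Its edges are bevelled. Fragile: it cracks under about 30 N of squeezing or pressing.
- old_glass_centre (a point): the old sight glass, scratched milky white, otherwise the same disc of 36 x 10 mm; point at its centre. Not to be used; it stays where it lies.
- ring_centre (a point): the brass retaining ring, lying lip uppermost on the bench: an octagon 58 mm across flats, 15.5 mm high, about 120 g. Point on its axis half-way up; z up its axis; x, and every 45 degrees from x, points square out of one of its eight flats. The 3 mm lip on top leaves a 28 mm window; the skirt below is 51 mm wide inside, with four thread lugs near its lower edge.
- port_mouth (a point): sight port on the drum lid: an upright steel neck 42 mm across, 49 mm over its thread, standing 32 mm above the lid (white, 290 mm across, 22 mm high, fixed). Point: centre of the neck's rim, 54 mm above the bench, z up. The bore is 38 mm wide and holds a springy red gasket whose top lies 5.5 to 8 mm below the rim, as far as it has set, so a seated glass stands 2 to 4.5 mm proud.
- port_thread (a point): point on the neck's axis 6 mm below its rim, at its right-hand four-start thread: the ring sinks 24 mm per turn (3.8 mm per rad). The four starts, 90 degrees apart, are at an unknown angle that these axes do not show. Set over the neck, the ring rests on the thread with its underside 1 to 8 mm below the rim; turned clockwise it sinks at that rate at once and is caught within a quarter turn.
- port_seat (a point): point on the neck's axis at the gasket's seat, 10.5 mm below the rim. The ring meets the glass after 0.1 to 2.6 rad of turning, its underside 8 to 10.5 mm below the rim; it then stops sinking for about 0.4 rad while the thread's slack is taken up, then bites and is drawn down, clamping about 17 N per mm of further sinking (65 N per rad). 10 to 20 N is snug, 30 N too much. It stays where it is left.
- scraper: bystander: wall scraper with wooden handle, 70 mm steel blade, lying beyond the drum lid, whose own handle and black cap stand up to 27 mm above its top
- wide_scraper: bystander: wider scraper, 85 mm blade, at the left
- soap0: bystander: white soap bar, 68 x 68 x 22 mm
- soap1: bystander: white soap bar, 68 x 68 x 22 mm
- soap2: bystander: white soap bar, 68 x 68 x 22 mm
- brush: bystander: bench brush with yellow bristles, 150 mm long
Things that resemble listed ones, but are neither listed nor needed, are in the scene too. What is shaped like the part that bears glass_centre but brown or purple is not meant. Of the things that look like the part that bears ring_centre, the smaller one is meant.

How it is judged:
By the outcome, as a careful person would: the job done as asked, in the order asked, and still so for the second after the job is handed in, with the robot touching nothing.
It also fails if it takes over 72 s, if anything falls off the work surface, if the arm or the gripper's body presses on something with over 40 N, if the wrist force passes 120 N, or if a joint passes its speed limit or range.

## Working session

There is one attempt and no reset: what is moved stays moved. The work goes in short steps, Python scripts to look and compute and a tool call to move; the robot and the scene stay as the last step left them, time stands still between calls to the robot, and variables do not carry over. Pictures are saved under pics/ and viewed, at most 10 in all, crops included, and the job is handed in when it is done.

Besides the shell and the picture viewer there is one more tool, called after ">>>" as name([rows], argument=value, ...), one row to a line, values as JSON. jog_arm: Moves the arm, as the interface text tells. Shifts and turns lie within -1 to 1; 1 stands for 0.3 m of shift or 180 degrees of turn. Its arguments: {"type":"object","properties":{"steps":{"type":"array","items":{"type":"array","items":{"type":"number"}}},"squeeze":{"type":"number"}},"required":["steps"]}

```bash
mkdir -p pics; cat > h.py <<'E'
import numpy as np, cv2, pickle
from workcell import bot
from scipy.spatial.transform import Rotation as R
def shot(n,tag):
    o=bot.get_obs(); d=bot.get_image(n)
    if 'cam_to_world' in d: T=np.array(d['cam_to_world'])
    else:
        W=np.eye(4);W[:3,:3]=R.from_quat(o['orientation']).as_matrix();W[:3,3]=o['position'];T=W@np.array(d['tool_from_camera'])
    d['T']=T; pickle.dump(d,open(f'pics/{tag}.pkl','wb')); cv2.imwrite(f'pics/{tag}.png',d['pixels']); return d
def load(tag): return pickle.load(open(f'pics/{tag}.pkl','rb'))
def ray(d,u,v):
    K=np.array(d['intrinsics']); r=d['T'][:3,:3]@np.linalg.inv(K)@np.array([u,v,1.]); return d['T'][:3,3],r
def atz(d,u,v,z):
    o,r=ray(d,u,v); return o+r*(z-o[2])/r[2]
def dep(d,u,v):
    o,r=ray(d,u,v); return o+r*d['z_map'][int(v),int(u)]
def cloud(d):
    K=np.array(d['intrinsics']); v,u=np.mgrid[:400,:640]; P=np.stack([u,v,np.ones_like(u)],-1)@np.linalg.inv(K).T*d['z_map'][...,None]
    return P@d['T'][:3,:3].T+d['T'][:3,3]
def st():
    o=bot.get_obs(); print({k:np.round(v,4).tolist() for k,v in o.items() if k not in('qd','joint_efforts')})
E
python3 - <<'E'
from h import *
st()
a=shot('scene','s0');b=shot('side','d0');c=shot('wrist','w0')
print(a['T'].round(3),b['T'].round(3))
im=np.vstack([np.hstack([cv2.resize(x['pixels'],(400,250)) for x in(b,c)]),])
cv2.imwrite('pics/bc.png',im)
E
```

```text
{'time_s': 0.0, 'q': [-1.2643, 0.3794, 1.7348, 0.0, 1.0285, -0.0333], 'position': [0.2332, -0.6596, 0.2133], 'orientation': [0.9856, 0.1691, -0.0001, -0.0006], 'wrist_force': [-0.3039, 0.6178, -0.18], 'moment': [0.0298, 0.0222, 0.0262], 'gripper_force': 0.0, 'grip_width': 0.9955}
[[ 0.103  0.826 -0.554  1.291]
 [ 0.995 -0.082  0.063 -0.045]
 [ 0.007 -0.558 -0.83   1.104]
 [ 0.     0.     0.     1.   ]] [[ 0.988 -0.093  0.125  0.484]
 [-0.156 -0.571  0.806 -0.728]
 [-0.004 -0.816 -0.578  0.575]
 [ 0.     0.     0.     1.   ]]
```

View pics/s0.png

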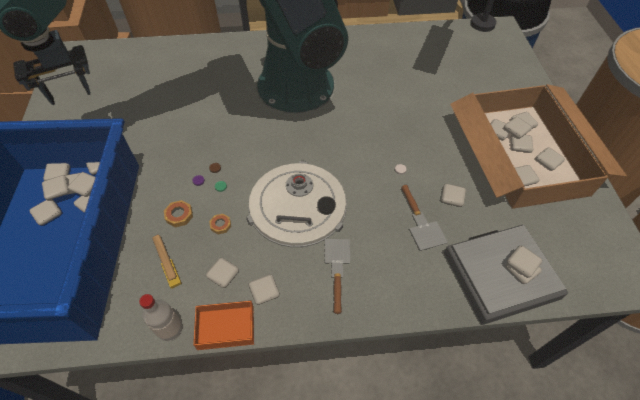

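View pics/bc.png

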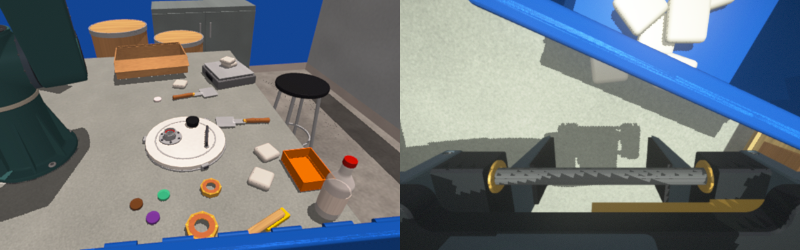

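The scene shows these candidates. Discs: green (221,186), brown (215,168), purple (198,181), milky (400,169). Rings: large (178,212), small (220,224). The port is at (299,183). I choose the green disc and the small ring, and will check them in a crop.

```bash
python3 - <<'E'
from h import *
a=load('s0');b=load('d0')
A=cv2.resize(a['pixels'][150:250,155:345],None,fx=4,fy=4,interpolation=cv2.INTER_CUBIC)
hb=cv2.resize(b['pixels'][180:400,180:420],(400,367))
B=np.zeros((0,0))
A=A[:, :760]
cv2.imwrite('pics/crA.png',A)
for n,u,v,z in[('green',221,186,.01),('brown',215,168,.01),('purple',198,181,.01),('milky',400,169,.01),('ringS',220,223,.0155),('ringL',178,212,.0155),('port',299,181,.054)]:
    print(n,atz(a,u,v,z).round(4),dep(a,u,v).round(4))
E
```

```text
green [ 0.4472 -0.2607  0.01  ] [ 0.4487 -0.2603  0.0119]
brown [ 0.3741 -0.2811  0.01  ] [ 0.3737 -0.2812  0.0095]
purple [ 0.4209 -0.3316  0.01  ] [ 0.4198 -0.332   0.0087]
milky [0.435  0.2991 0.01  ] [0.4365 0.2985 0.012 ]
ringS [ 0.585  -0.2595  0.0155] [ 0.5765 -0.2621  0.0023]
ringL [ 0.5347 -0.3825  0.0155] [ 0.5247 -0.3869  0.0011]
port [ 0.4851 -0.0226  0.054 ] [ 0.4666 -0.0221  0.03  ]
```

View pics/crA.png

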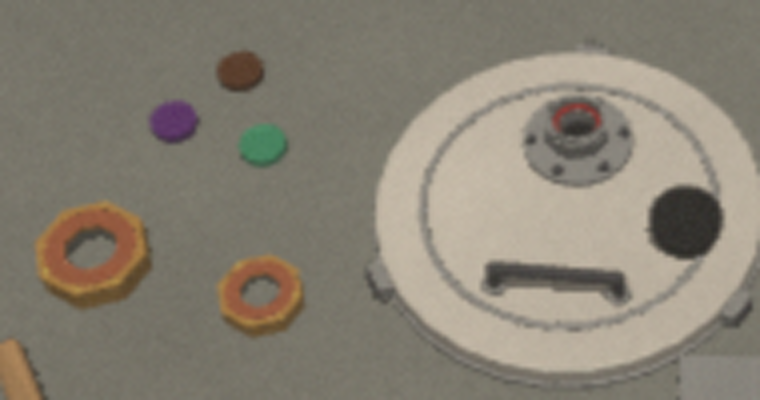

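```bash
cat >> h.py <<'E'
def row(x,y,z,yaw_y):
    """numbers to reach TCP xyz, tool vertical, tool y axis at world angle yaw_y deg (mod 180)"""
    o=bot.get_obs(); C=R.from_quat(o['orientation']); p=np.array(o['position'])
    best=None
    for a in(yaw_y,yaw_y+180):
        a=np.radians(a); Y=np.array([np.cos(a),np.sin(a),0]); Z=np.array([0,0,-1.]); M=np.stack([np.cross(Y,Z),Y,Z],1)
        rv=(C.inv()*R.from_matrix(M)).as_rotvec()
        if best is None or np.linalg.norm(rv)<np.linalg.norm(best): best=rv
    t=C.inv().apply(np.array([x,y,z])-p)
    print('row',(t/.3).round(4),(best/np.pi).round(4),'q6',round(o['q'][5],2))
E
python3 - <<'E'
from h import *
print(np.array(load('w0')['intrinsics']).round(1)); print(np.array(bot.get_image('wrist')['tool_from_camera']).round(4))
row(.447,-.26,.25,-45)
a=load('s0')
print('cap',atz(a,155+685/4,150+220/4,.049).round(3))
E
```

```text
[[298.6   0.  321. ]
 [  0.  298.6 198.9]
 [  0.    0.    1. ]]
[[ 1.800e-03 -9.620e-01 -2.731e-01  7.780e-02]
 [ 1.000e+00  1.300e-03  2.300e-03 -1.000e-04]
 [-1.800e-03 -2.732e-01  9.620e-01 -1.706e-01]
 [ 0.000e+00  0.000e+00  0.000e+00  1.000e+00]]
row [ 1.116  -1.0189 -0.1208] [-0.0002 -0.     -0.1418] q6 -0.03
cap [0.575 0.049 0.049]
```

>>> jog_arm([
  [0, 0, -0.3, 0, 0, 0, 0.6],
  [0.2, -0.2, -0.3, 0, 0, -0.05, 0.6],
  [0.4, -0.4, -0.3, 0, 0, -0.1, 0.6],
  [0.6, -0.6, -0.3, 0, 0, -0.14, 0.6],
  [0.8, -0.75, -0.3, 0, 0, -0.14, 0.6],
  [1, -0.91, -0.25, 0, 0, -0.14, 0.6],
  [1, -0.91, -0.12, 0, 0, -0.14, 0.6],
  [1, -0.91, -0.12, 0, 0, -0.14, 0.6],
  [1, -0.91, -0.12, 0, 0, -0.14, 0.6],
  [1, -0.91, -0.12, 0, 0, -0.14, 0.6],
  [1, -0.91, -0.12, 0, 0, -0.14, 0.6],
], squeeze=8)

```text
time_s: 1.58
position: [0.425, -0.3037, 0.2505]
orientation: [0.925, 0.379, 0.0, 0.0]
wrist_force: [-0.6, -0.5, 0.3]
grip_width: 0.601
gripper_force: 0.0
```

```bash
python3 - <<'E'
from h import *
st();d=shot('wrist','w1')
K=np.array(d['intrinsics'])
for n,p in [('glass',(.447,-.26,.01)),('ring',(.585,-.26,.0155)),('port',(.485,-.022,.054))]:
    c=K@np.linalg.inv(d['T'])[:3]@np.array([*p,1]); print(n,(c/c[2]).round(0))
E
```

```text
{'time_s': 1.575, 'q': [-0.6649, 0.0489, 2.0678, -0.0001, 1.0239, 0.1274], 'position': [0.425, -0.3037, 0.2505], 'orientation': [0.9252, 0.3795, 0.0002, 0.0004], 'wrist_force': [-0.5993, -0.4883, 0.3254], 'moment': [-0.064, 0.0089, 0.0472], 'gripper_force': 0.0, 'grip_width': 0.6009}
glass [309. 138.   1.]
ring [385.  58.   1.]
port [167. -50.   1.]
```

View pics/w1.png

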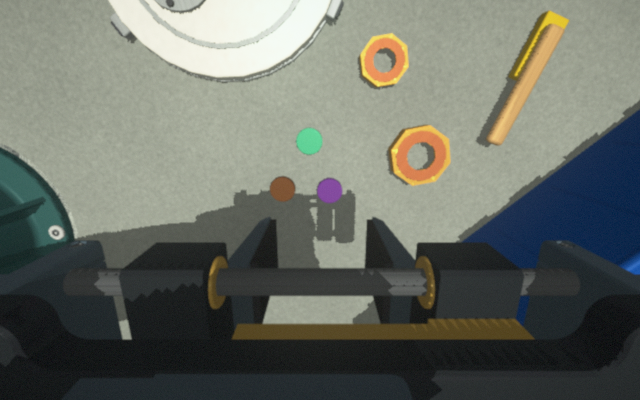

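The wrist view shows the green glass at (309,141), well clear of brown (283,188) and purple (329,190), and the small ring at (385,60). The brush and large ring are off to the right.

```bash
cat >> h.py <<'E'
def blob(d,m,near):
    n,l,s,c=cv2.connectedComponentsWithStats(m.astype(np.uint8)); i=1+np.argmin(np.linalg.norm(c[1:]-near,axis=1)); return l==i,c[i],s[i]
def glass(d,near,z=.01):
    h=cv2.cvtColor(d['pixels'],cv2.COLOR_BGR2HSV).astype(int)
    m,c,s=blob(d,(h[...,0]>60)&(h[...,0]<95)&(h[...,1]>90)&(h[...,2]>60),near); print('glass px',c.round(1),s); print(atz(d,*c,z).round(4)); return m
def ring(d,near,z=.0155):
    h=cv2.cvtColor(d['pixels'],cv2.COLOR_BGR2HSV).astype(int)
    m,c,s=blob(d,(h[...,0]<28)&(h[...,1]>110)&(h[...,2]>60),near)
    cs,_=cv2.findContours(m.astype(np.uint8),cv2.RETR_EXTERNAL,cv2.CHAIN_APPROX_NONE); k=max(cs,key=len)[:,0]
    P=np.array([atz(d,u,v,z)[:2] for u,v in k]); best=[]
    for a in np.arange(0,45,.5):
        e=np.radians(a+np.arange(0,360,45)); D=np.c_[np.cos(e),np.sin(e)]; H=(P@D.T).max(0); best.append((np.sum(H),a,H,D))
    b=min(best,key=lambda x:x[0]); ctr=np.linalg.lstsq(np.c_[b[3],np.ones(8)],b[2],rcond=None)[0]
    print('ring px',c.round(1),s,'ctr',ctr.round(4),'flat deg',b[1],'widths',(b[2][:4]+b[2][4:]).round(4))
    return m
E
python3 - <<'E'
from h import *
d=load('w1'); glass(d,(309,141)); ring(d,(385,60)); ring(d,(420,155))
C=cloud(d); print(C[141,309].round(4))
row(.385,-.26,.25,-45)
E
```

```text
glass px [308.8 140.8] [296 128  26  27 537]
[ 0.4446 -0.2628  0.01  ]
ring px [383.7  59.9] [ 360   33   49   54 1572] ctr [ 0.5817 -0.2604  0.0295] flat deg 9.0 widths [0.0598 0.0586 0.0578 0.0596]
ring px [419.4 154.3] [ 389  125   61   61 2239] ctr [ 0.5365 -0.3828  0.0398] flat deg 10.5 widths [0.0781 0.0786 0.081  0.0804]
[ 0.4445 -0.2631  0.0097]
row [ 0.0072 -0.1971  0.0015] [ 0.0003 -0.     -0.0023] q6 0.13
```

```bash
python3 - <<'E'
from h import *
row(.445,-.2628,.06,-45)
d=load('w1'); K=np.array(d['intrinsics']); T=np.linalg.inv(np.array(d['tool_from_camera']))
for p in [(0,0,0),(0,0,.05),(0,.0275,0)]:
    c=K@T[:3]@np.array([*p,1]); print(p,(c/c[2]).round(0))
E
```

```text
row [ 0.143  -0.0507  0.635 ] [ 0.0003 -0.     -0.0023] q6 0.13
(0, 0, 0) [320. 244.   1.]
(0, 0, 0.05) [320. 217.   1.]
(0, 0.0275, 0) [364. 244.   1.]
```

>>> jog_arm([
  [0.143, -0.051, 0.2, 0, 0, -0.002, 0.6],
  [0.143, -0.051, 0.4, 0, 0, -0.002, 0.6],
  [0.143, -0.051, 0.6, 0, 0, -0.002, 0.6],
  [0.143, -0.051, 0.635, 0, 0, -0.002, 0.6],
  [0.143, -0.051, 0.635, 0, 0, -0.002, 0.6],
  [0.143, -0.051, 0.635, 0, 0, -0.002, 0.6],
])

```text
time_s: 2.38
position: [0.4462, -0.2627, 0.0616]
orientation: [0.924, 0.383, 0.001, 0.001]
wrist_force: [0.7, -0.1, 0.4]
grip_width: 0.6
gripper_force: 0.0
```

```bash
python3 - <<'E'
from h import *
st();d=shot('wrist','w2'); glass(d,(320,210)); ring(d,(400,60)); row(.445,-.2628,.005,-45)
E
```

```text
{'time_s': 2.375, 'q': [-0.5772, 0.3425, 2.1513, 0.0, 0.6447, 0.2082], 'position': [0.4462, -0.2627, 0.0616], 'orientation': [0.9239, 0.3827, 0.0009, 0.0013], 'wrist_force': [0.7128, -0.141, 0.4243], 'moment': [0.025, -0.0804, 0.0175], 'gripper_force': 0.0, 'grip_width': 0.5998}
glass px [318.2 216.8] [ 296  195   46   45 1601]
[ 0.4451 -0.2619  0.01  ]
ring px [456.2  81.2] [ 410   34   93   95 5451] ctr [ 0.581  -0.2591  0.0301] flat deg 9.0 widths [0.0605 0.0582 0.0596 0.0621]
row [-0.0033 -0.0031  0.1888] [ 0.0011 -0.0002  0.    ] q6 0.21
```

View pics/w2.png

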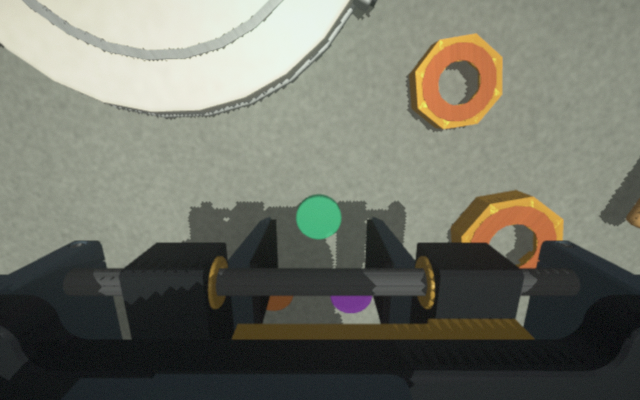

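Green glass is centred between the fingers at (318,217).

>>> jog_arm([
  [-0.002, -0.002, 0.1, 0, 0, 0, 0.6],
  [-0.002, -0.002, 0.17, 0, 0, 0, 0.6],
  [-0.002, -0.002, 0.182, 0, 0, 0, 0.6],
  [-0.002, -0.002, 0.182, 0, 0, 0, 0.6],
  [-0.002, -0.002, 0.182, 0, 0, 0, 0.5],
])

```text
time_s: 3.05
position: [0.4448, -0.262, 0.006]
orientation: [0.924, 0.383, 0.0, 0.001]
wrist_force: [-0.1, -0.7, -0.5]
grip_width: 0.522
gripper_force: 0.0
```

```bash
python3 - <<'E'
from h import *
st();d=shot('wrist','w3'); glass(d,(320,240))
E
```

```text
{'time_s': 3.05, 'q': [-0.5775, 0.4508, 2.1503, 0.0, 0.5387, 0.2073], 'position': [0.4448, -0.262, 0.006], 'orientation': [0.9238, 0.3829, 0.0005, 0.0007], 'wrist_force': [-0.0738, -0.6707, -0.5334], 'moment': [-0.0291, -0.0332, -0.0299], 'gripper_force': 0.0, 'grip_width': 0.5225}
glass px [320.1 244. ] [ 291  217   59   52 2553]
[ 0.4462 -0.2607  0.01  ]
```

>>> jog_arm([
  [0, 0, 0.002, 0, 0, 0, 0.42],
  [0, 0, 0.002, 0, 0, 0, 0.38],
  [0, 0, 0.002, 0, 0, 0, 0.35],
  [0, 0, 0.002, 0, 0, 0, 0.3],
  [0, 0, 0.002, 0, 0, 0, 0.3],
  [0, 0, -0.02, 0, 0, 0, 0.3],
  [0, 0, -0.1, 0, 0, 0, 0.3],
  [0, 0, -0.25, 0, 0, 0, 0.3],
  [0, 0, -0.4, 0, 0, 0, 0.3],
  [0, 0, -0.4, 0, 0, 0, 0.3],
], squeeze=8)

```text
time_s: 4.35
position: [0.4457, -0.2626, 0.1281]
orientation: [0.924, 0.383, 0.002, 0.002]
wrist_force: [0.6, 0.7, 0.2]
grip_width: 0.384
gripper_force: 8.0
```

```bash
python3 - <<'E'
from h import *
st();d=shot('wrist','w4'); glass(d,(320,240))
# glass in tool frame
C=cloud(d); p=C[239,320]; o=bot.get_obs(); print(R.from_quat(o['orientation']).inv().apply(p-np.array(o['position'])).round(4))
row(.43,-.04,.2,-45)
E
```

```text
{'time_s': 4.35, 'q': [-0.5775, 0.2202, 2.1421, 0.0, 0.7737, 0.2073], 'position': [0.4457, -0.2626, 0.1281], 'orientation': [0.9238, 0.3829, 0.0016, 0.0023], 'wrist_force': [0.6186, 0.6759, 0.2447], 'moment': [-0.0611, -0.0203, -0.039], 'gripper_force': 7.9999, 'grip_width': 0.3845}
glass px [320.8 244.2] [ 292  217   59   52 2532]
[ 0.4086 -0.3015  0.01  ]
[ 0.0061  0.0011 -0.0073]
row [ 0.489  -0.5569 -0.2471] [ 0.0009 -0.0002  0.0002] q6 0.21
```

View pics/w4.png

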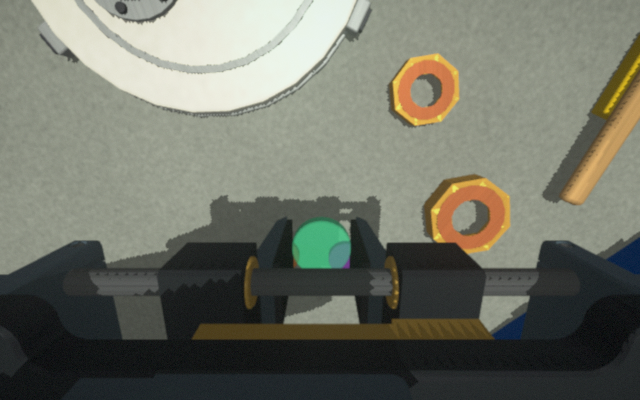

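Glass is held at (321,244) between the pads. Next I look at the port from near.

>>> jog_arm([
  [0.12, -0.13, -0.1, 0, 0, 0, 0.3],
  [0.25, -0.28, -0.1, 0, 0, 0, 0.3],
  [0.37, -0.41, -0.1, 0, 0, 0, 0.3],
  [0.48, -0.48, -0.1, 0, 0, 0, 0.3],
  [0.48, -0.48, -0.1, 0, 0, 0, 0.3],
  [0.48, -0.48, -0.1, 0, 0, 0, 0.3],
  [0.48, -0.48, -0.1, 0, 0, 0, 0.3],
])

```text
time_s: 5.28
position: [0.4436, -0.0587, 0.1544]
orientation: [0.924, 0.382, -0.0, -0.0]
wrist_force: [-0.5, 1.0, 0.4]
grip_width: 0.385
gripper_force: 8.0
```

```bash
python3 - <<'E'
from h import *
st();d=shot('wrist','w5'); K=np.array(d['intrinsics'])
c=K@np.linalg.inv(d['T'])[:3]@np.array([.485,-.022,.054,1]); c/=c[2]; print(c)
u,v=int(c[0]),int(c[1]); u=max(70,min(570,u));v=max(60,v)
cv2.imwrite('pics/w5c.png',cv2.resize(d['pixels'][v-60:v+60,u-70:u+70],None,fx=5,fy=5,interpolation=cv2.INTER_CUBIC)); print('crop origin',u-70,v-60)
C=cloud(d); m=(abs(C[...,2]-.054)<.006)&(np.hypot(C[...,0]-.485,C[...,1]+.022)<.03)
P=C[m]; print(len(P),P.mean(0),P.min(0),P.max(0))
E
```

```text
{'time_s': 5.275, 'q': [-0.1836, 0.0659, 2.2612, -0.0001, 0.8153, 0.6025], 'position': [0.4436, -0.0587, 0.1544], 'orientation': [0.924, 0.3824, -0.0004, -0.0002], 'wrist_force': [-0.4747, 0.9888, 0.383], 'moment': [-0.0003, -0.0313, -0.039], 'gripper_force': 7.9999, 'grip_width': 0.3847}
[324.0031335  140.06794324   1.        ]
crop origin 254 80
805 [ 0.4792199  -0.02152851  0.0517712 ] [ 0.45547303 -0.04642562  0.04801143] [0.50184941 0.00233278 0.05575804]
```

View pics/w5c.png

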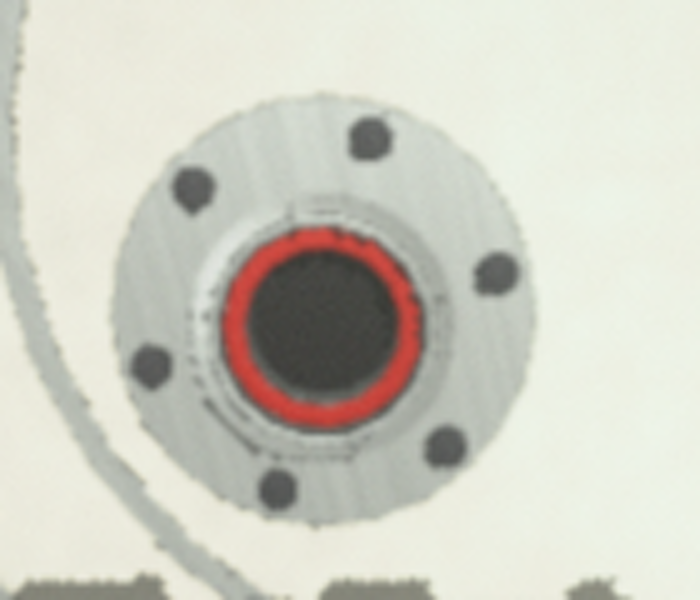

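The crop shows the red gasket ring centred at crop (323,329), i.e. pixel ≈(318.6,145.8), inside the steel neck.

```bash
python3 - <<'E'
from h import *
d=load('w5'); h=cv2.cvtColor(d['pixels'],cv2.COLOR_BGR2HSV).astype(int)
m,c,s=blob(d,((h[...,0]<12)|(h[...,0]>170))&(h[...,1]>120),(318,146)); k,_=cv2.findContours(m.astype(np.uint8),cv2.RETR_EXTERNAL,cv2.CHAIN_APPROX_NONE)
(c,ax,a)=cv2.fitEllipse(max(k,key=len)); print(c,ax)
C=cloud(d); print('gasket z',np.median(C[m][:,2]))
for z in(.046,.0475,.0485): print(z,atz(d,*c,z).round(4))
e=.5*(ax[0]+1); print('diam mm',ax[0]/298.6*1000*(d['T'][2,3]-.047)/.97)
print('flange',atz(d,318.6,142,.025).round(4))
# held glass in tool frame, from w4 and w5
W=np.array(d['tool_from_camera']);K=np.array(d['intrinsics'])
for t in('w4','w5'):
    e=load(t);hh=cv2.cvtColor(e['pixels'],cv2.COLOR_BGR2HSV).astype(int)
    g,_,s=blob(e,(hh[...,0]>60)&(hh[...,0]<95)&(hh[...,1]>90)&(hh[...,2]>60),(320,243))
    print(s,np.median(C[g],0) if t=='w5' else '')
    for u,v in((321.5,s[1]),(s[0],238),(s[0]+s[2],238)):
        r=W[:3,:3]@np.linalg.inv(K)@np.array([u,v,1]); print((W[:3,3]+r*(-.0045-W[2,3])/r[2]).round(4))
row(.4835,-.0215,.09,-45)
E
```

```text
(318.0218200683594, 145.13645935058594) (38.019100189208984, 38.676029205322266)
gasket z 0.045697780994114534
0.046 [ 0.4774 -0.0219  0.046 ]
0.0475 [ 0.4775 -0.0218  0.0475]
0.0485 [ 0.4776 -0.0217  0.0485]
diam mm 36.48085720791582
flange [ 0.4784 -0.0215  0.025 ]
[ 292  217   59   52 2532] 
[ 0.0194  0.0009 -0.0045]
[ 0.006  -0.0168 -0.0045]
[ 0.0061  0.0186 -0.0045]
[ 292  218   60   51 2528] [ 0.44613578 -0.05716929  0.15963285]
[ 0.0188  0.0009 -0.0045]
[ 0.006  -0.0168 -0.0045]
[ 0.0061  0.0192 -0.0045]
row [0.1816 0.006  0.2151] [-0.0001  0.0001 -0.0003] q6 0.6
```

```bash
python3 - <<'E'
from h import *
row(.4769,-.0217,.075,-45)
E
```

```text
row [ 0.1655 -0.0091  0.2651] [-0.0001  0.0001 -0.0003] q6 0.6
```

>>> jog_arm([
  [0.05, -0.003, 0.05, 0, 0, 0, 0.3],
  [0.12, -0.006, 0.1, 0, 0, 0, 0.3],
  [0.165, -0.009, 0.18, 0, 0, 0, 0.3],
  [0.165, -0.009, 0.25, 0, 0, 0, 0.3],
  [0.165, -0.009, 0.265, 0, 0, 0, 0.3],
  [0.165, -0.009, 0.265, 0, 0, 0, 0.3],
  [0.165, -0.009, 0.265, 0, 0, 0, 0.3],
  [0.165, -0.009, 0.265, 0, 0, 0, 0.3],
])

```text
time_s: 6.32
position: [0.4774, -0.0211, 0.076]
orientation: [0.924, 0.383, 0.0, 0.0]
wrist_force: [-0.4, -0.4, -0.2]
grip_width: 0.384
gripper_force: 8.0
```

```bash
python3 - <<'E'
from h import *
st();w=shot('wrist','w6'); s=shot('side','d6'); K=np.array(s['intrinsics'])
c=K@np.linalg.inv(s['T'])[:3]@np.array([.478,-.022,.065,1]); u,v=(c[:2]/c[2]).astype(int); print(u,v)
A=cv2.resize(s['pixels'][v-30:v+30,u-40:u+40],(400,300),interpolation=cv2.INTER_CUBIC)
B=cv2.resize(w['pixels'][190:280,260:380],(400,300),interpolation=cv2.INTER_CUBIC)
cv2.imwrite('pics/c6.png',np.hstack([A,B]))
E
```

```text
{'time_s': 6.325, 'q': [-0.093, 0.2635, 2.226, 0.0, 0.6509, 0.692], 'position': [0.4774, -0.0211, 0.076], 'orientation': [0.9238, 0.3828, 0.0005, 0.0003], 'wrist_force': [-0.4262, -0.3762, -0.2429], 'moment': [-0.0115, -0.072, 0.0321], 'gripper_force': 7.9999, 'grip_width': 0.3844}
271 204
```

View pics/c6.png

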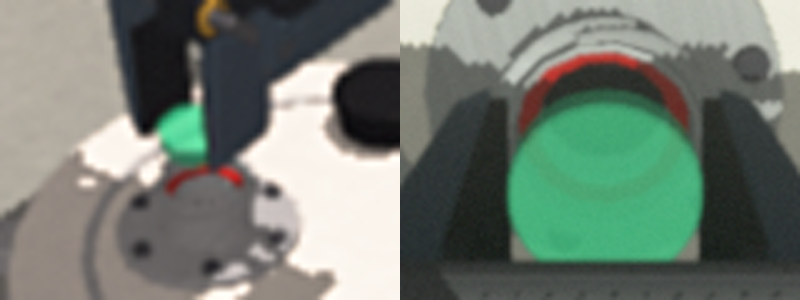

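Left, the side view: glass held above the neck. Right, the wrist crop: glass edges at 508 to 702, red gasket at 522 to 690, so aligned in tool y. The far gasket edge is at crop row 55, which gives the x check.

```bash
python3 - <<'E'
from h import *
d=load('w6'); W=np.array(d['tool_from_camera']);K=np.array(d['intrinsics'])
def tool(u,v,z):
    r=W[:3,:3]@np.linalg.inv(K)@np.array([u,v,1]); return (W[:3,3]+r*(z-W[2,3])/r[2]).round(4)
h=cv2.cvtColor(d['pixels'],cv2.COLOR_BGR2HSV).astype(int)
m=((h[...,0]<12)|(h[...,0]>170))&(h[...,1]>120); m[:190]=0;m[280:]=0
v,u=np.nonzero(m); print(v.min(),u.min(),u.max())
zg=.076-.0470
for z in (.076-.0485,.076-.046): print('bore centre x', tool(321,v.min(),z)-[.019,0,0], tool(u.min(),225,z),tool(u.max(),225,z))
g=(h[...,0]>60)&(h[...,0]<95)&(h[...,1]>90); g[:190]=0
vv,uu=np.nonzero(g[:,300:340]); print('glass',vv.min()); print(tool(321,vv.min(),-.0045)-[.018,0,0])
E
```

```text
206 296 345
bore centre x [-0.0028  0.0006  0.0275] [ 0.0021 -0.017   0.0275] [0.0022 0.0176 0.0275]
bore centre x [-0.0036  0.0006  0.03  ] [ 0.0012 -0.0173  0.03  ] [0.0012 0.0178 0.03  ]
glass 217
[ 0.0014  0.0006 -0.0045]
```

>>> jog_arm([
  [-0.003, 0, 0.02, 0, 0, 0, 0.3],
  [-0.003, 0, 0.04, 0, 0, 0, 0.3],
  [-0.003, 0, 0.048, 0, 0, 0, 0.3],
  [-0.003, 0, 0.048, 0, 0, 0, 0.3],
  [-0.003, 0, 0.048, 0, 0, 0, 0.3],
])

```text
time_s: 7.05
position: [0.4765, -0.0216, 0.061]
orientation: [0.924, 0.383, 0.0, 0.0]
wrist_force: [-0.4, -0.5, -0.6]
grip_width: 0.387
gripper_force: 8.0
```

```bash
python3 - <<'E'
from h import *
st()
E
```

```text
{'time_s': 7.05, 'q': [-0.0942, 0.2934, 2.2284, 0.0, 0.6197, 0.6906], 'position': [0.4765, -0.0216, 0.061], 'orientation': [0.9238, 0.3829, 0.0, 0.0], 'wrist_force': [-0.4301, -0.5496, -0.5809], 'moment': [-0.0181, -0.0468, 0.0149], 'gripper_force': 7.9999, 'grip_width': 0.3868}
```

Descend in 0.6 to 1 mm steps and read the force.

>>> jog_arm([
  [0, 0, 0.004, 0, 0, 0, 0.3],
  [0, 0, 0.007, 0, 0, 0, 0.3],
  [0, 0, 0.01, 0, 0, 0, 0.3],
  [0, 0, 0.01, 0, 0, 0, 0.3],
])

```text
time_s: 7.55
position: [0.4764, -0.0216, 0.0579]
orientation: [0.924, 0.383, -0.0, -0.0]
wrist_force: [0.1, -0.7, 0.0]
grip_width: 0.384
gripper_force: 8.0
```

>>> jog_arm([
  [0, 0, 0.002, 0, 0, 0, 0.3],
  [0, 0, 0.004, 0, 0, 0, 0.3],
  [0, 0, 0.004, 0, 0, 0, 0.3],
])

```text
time_s: 7.92
position: [0.4764, -0.0216, 0.0567]
orientation: [0.924, 0.383, -0.0, -0.0]
wrist_force: [0.0, 0.9, -0.0]
grip_width: 0.386
gripper_force: 8.0
```

>>> jog_arm([
  [0, 0, 0.002, 0, 0, 0, 0.3],
  [0, 0, 0.004, 0, 0, 0, 0.3],
  [0, 0, 0.004, 0, 0, 0, 0.3],
])

```text
time_s: 8.3
position: [0.4765, -0.0216, 0.0555]
orientation: [0.924, 0.383, 0.0, 0.0]
wrist_force: [0.7, 1.0, -0.0]
grip_width: 0.384
gripper_force: 8.0
```

```bash
python3 - <<'E'
from h import *
st();d=shot('wrist','w7'); h=cv2.cvtColor(d['pixels'],cv2.COLOR_BGR2HSV).astype(int)
cv2.imwrite('pics/c7.png',cv2.resize(d['pixels'][180:280,250:390],(700,500),interpolation=cv2.INTER_CUBIC))
E
```

```text
{'time_s': 8.3, 'q': [-0.0942, 0.3047, 2.2286, 0.0001, 0.6081, 0.6906], 'position': [0.4765, -0.0216, 0.0555], 'orientation': [0.9238, 0.3829, 0.0001, 0.0], 'wrist_force': [0.6782, 0.985, -0.0256], 'moment': [0.0735, -0.1526, -0.0444], 'gripper_force': 8.0, 'grip_width': 0.3836}
```

View pics/c7.png

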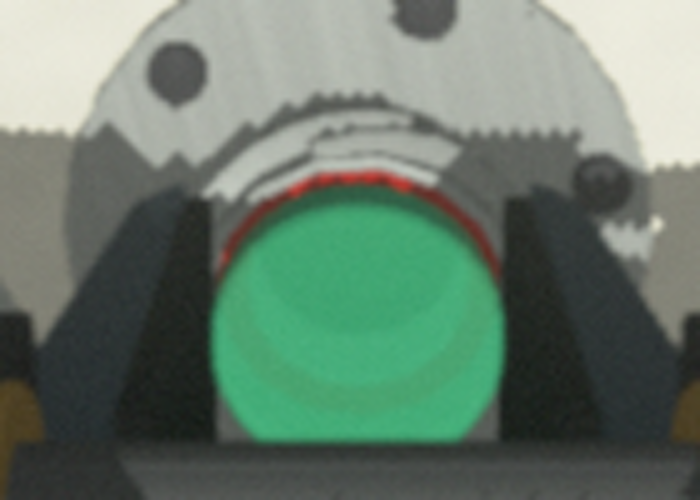

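The crop shows the glass inside the rim with only a thin red crescent (rows 175–200) at the far side: it has entered the bore. Release.

>>> jog_arm([
  [0, 0, 0, 0, 0, 0, 0.42],
  [0, 0, 0, 0, 0, 0, 0.46],
  [0, 0, 0, 0, 0, 0, 0.5],
  [0, 0, -0.02, 0, 0, 0, 0.55],
  [0, 0, -0.1, 0, 0, 0, 0.6],
  [-0.1, 0, -0.3, 0, 0, 0, 0.6],
  [-0.16, 0, -0.33, 0, 0, 0, 0.6],
  [-0.16, 0, -0.33, 0, 0, 0, 0.6],
  [-0.16, 0, -0.33, 0, 0, 0, 0.6],
])

```text
time_s: 9.48
position: [0.4426, -0.0553, 0.1542]
orientation: [0.924, 0.383, -0.0, -0.0]
wrist_force: [-1.0, -0.4, -0.2]
grip_width: 0.6
gripper_force: 0.0
```

```bash
python3 - <<'E'
from h import *
st();d=shot('wrist','w8'); K=np.array(d['intrinsics'])
c=K@np.linalg.inv(d['T'])[:3]@np.array([.4775,-.0217,.057,1]); u,v=(c[:2]/c[2]).astype(int); print(u,v)
m=glass(d,(u,v),.057); C=cloud(d)[m]; C=C[np.hypot(*(C[:,:2]-np.median(C[:,:2],0)).T)<.015]
A=np.c_[C[:,:2]-C[:,:2].mean(0),np.ones(len(C))]; f=np.linalg.lstsq(A,C[:,2],rcond=None)[0]; print('plane tilt deg',np.degrees(f[:2]).round(2),'z',f[2].round(4))
cv2.imwrite('pics/c8.png',cv2.resize(d['pixels'][v-50:v+50,u-70:u+70],(700,500),interpolation=cv2.INTER_CUBIC))
E
```

```text
{'time_s': 9.475, 'q': [-0.1767, 0.0636, 2.2643, 0.0001, 0.814, 0.6084], 'position': [0.4426, -0.0553, 0.1542], 'orientation': [0.9238, 0.3828, -0.0001, -0.0001], 'wrist_force': [-0.95, -0.4219, -0.2284], 'moment': [-0.0113, -0.0443, -0.0402], 'gripper_force': 0.0, 'grip_width': 0.6002}
321 148
glass px [321.3 148.8] [ 302  130   40   39 1201]
[ 0.477  -0.0221  0.057 ]
plane tilt deg [ 0.12 -0.2 ] z 0.0559
```

View pics/c8.png

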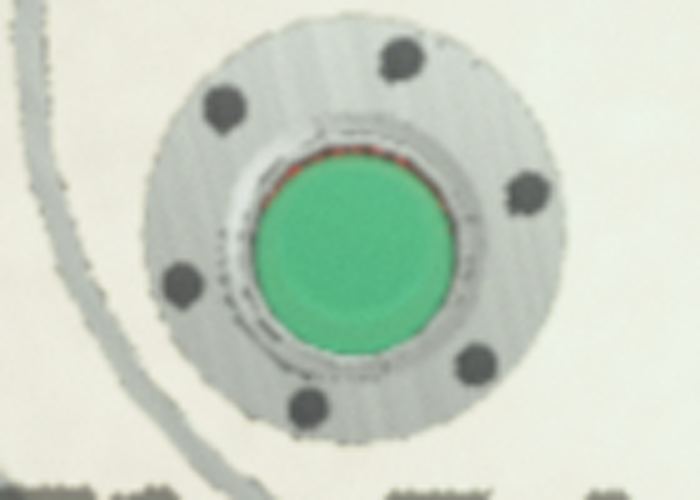

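The glass lies flat in the bore (tilt below 0.3°, top at z about 0.056). Now I go to the small ring, with the hand turned to yaw 99° so joint 6 has room to turn clockwise.

>>> jog_arm([
  [0, 0.1, 0, 0, 0, -0.059, 0.85],
  [-0.02, 0.2, 0, 0, 0, -0.118, 0.85],
  [-0.05, 0.3, 0, 0, 0, -0.177, 0.85],
  [-0.08, 0.4, 0, 0, 0, -0.236, 0.85],
  [-0.1, 0.5, 0, 0, 0, -0.295, 0.85],
  [-0.12, 0.6, 0, 0, 0, -0.354, 0.85],
  [-0.14, 0.7, 0, 0, 0, -0.413, 0.85],
  [-0.156, 0.8, 0.02, 0, 0, -0.472, 0.85],
  [-0.156, 0.808, 0.04, 0, 0, -0.531, 0.85],
  [-0.156, 0.808, 0.06, 0, 0, -0.59, 0.85],
  [-0.156, 0.808, 0.08, 0, 0, -0.649, 0.85],
  [-0.156, 0.808, 0.08, 0, 0, -0.705, 0.85],
])

```text
time_s: 11.02
position: [0.5807, -0.2591, 0.1284]
orientation: [0.067, 0.998, 0.001, -0.001]
wrist_force: [-1.0, 0.2, -0.3]
grip_width: 0.853
gripper_force: 0.0
```

>>> jog_arm([
  [0, 0, 0, 0, 0, -0.05, 0.85],
  [0, 0, 0, 0, 0, -0.095, 0.85],
  [0, 0, 0, 0, 0, -0.095, 0.85],
  [0, 0, 0, 0, 0, -0.095, 0.85],
])

```text
time_s: 11.52
position: [0.5809, -0.2596, 0.1297]
orientation: [-0.077, 0.997, 0.0, -0.0]
wrist_force: [-0.4, -0.6, 0.5]
grip_width: 0.849
gripper_force: 0.0
```

```bash
python3 - <<'E'
from h import *
st();d=shot('wrist','w9'); m=ring(d,(320,205)); C=cloud(d)[m]; print(np.median(C,0)); row(.5815,-.26,.05,99)
E
```

```text
{'time_s': 11.525, 'q': [-0.457, 0.3896, 1.9007, -0.0, 0.8524, -2.1825], 'position': [0.5809, -0.2596, 0.1297], 'orientation': [-0.0773, 0.997, 0.0003, -0.0005], 'wrist_force': [-0.3989, -0.5995, 0.5424], 'moment': [0.1207, -0.1027, -0.0379], 'gripper_force': 0.0, 'grip_width': 0.849}
ring px [320.4 193.9] [ 291  165   60   59 2220] ctr [ 0.5814 -0.2603  0.0293] flat deg 9.0 widths [0.0593 0.0587 0.058  0.0587]
[ 0.57947679 -0.26060942  0.01538706]
row [-0.0019 -0.0013  0.2667] [ 0.0001 -0.0002 -0.0006] q6 -2.18
```

View pics/w9.png

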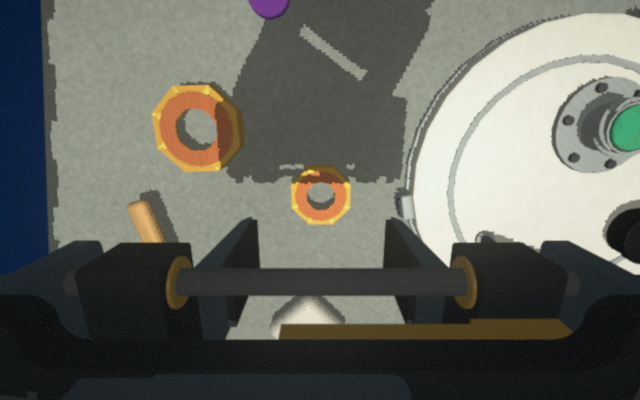

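The picture shows the small ring at (320,195), centred between the fingers. The large ring (198,127) and the lid's tab (405,205) are clear of the finger paths. That was my last picture: I have viewed 11, one over the limit of ten, so from here I work from numbers only.

>>> jog_arm([
  [-0.001, -0.003, 0.15, 0, 0, 0, 0.82],
  [-0.001, -0.003, 0.3, 0, 0, 0, 0.82],
  [-0.001, -0.003, 0.38, 0, 0, 0, 0.82],
  [-0.001, -0.003, 0.418, 0, 0, 0, 0.82],
  [-0.001, -0.003, 0.418, 0, 0, 0, 0.8],
  [-0.001, -0.003, 0.418, 0, 0, 0, 0.75],
  [-0.001, -0.003, 0.418, 0, 0, 0, 0.7],
  [-0.001, -0.003, 0.418, 0, 0, 0, 0.6],
  [-0.001, -0.003, 0.418, 0, 0, 0, 0.55],
  [-0.001, -0.003, 0.418, 0, 0, 0, 0.55],
], squeeze=20)

```text
time_s: 12.82
position: [0.5817, -0.261, 0.0058]
orientation: [-0.079, 0.997, -0.0, 0.0]
wrist_force: [-1.7, 1.0, 7.4]
grip_width: 0.634
gripper_force: 20.0
```

>>> jog_arm([
  [0, 0, -0.03, 0, 0, 0, 0.55],
  [0, 0, -0.1, 0, 0, 0, 0.55],
  [0, 0, -0.25, 0, 0, 0, 0.55],
  [0, 0, -0.4, 0, 0, 0, 0.55],
  [0, 0, -0.4, 0, 0, 0, 0.55],
  [0, 0, -0.4, 0, 0, 0, 0.55],
])

```text
time_s: 13.58
position: [0.5811, -0.2607, 0.1254]
orientation: [-0.079, 0.997, -0.0, 0.0]
wrist_force: [-0.4, -0.1, -0.9]
grip_width: 0.633
gripper_force: 20.0
```

```bash
cat >> h.py <<'E'
def inhand(d,z,near=(320,240)):
    W=np.array(d['tool_from_camera']);K=np.array(d['intrinsics'])
    h=cv2.cvtColor(d['pixels'],cv2.COLOR_BGR2HSV).astype(int)
    m,c,s=blob(d,(h[...,0]<28)&(h[...,1]>110)&(h[...,2]>60),near); print('ring px',c,s)
    P=cloud(d)[m]; o=bot.get_obs(); Q=R.from_quat(o['orientation']).inv().apply(P-np.array(o['position'])); print('tool med',np.median(Q,0).round(4))
    # window hole: non-ring pixels inside hull
    k=np.vstack([x for x in cv2.findContours(m.astype(np.uint8),cv2.RETR_EXTERNAL,cv2.CHAIN_APPROX_NONE)[0]])
    H=np.zeros(m.shape,np.uint8); cv2.fillConvexPoly(H,cv2.convexHull(k),1); hole=(H>0)&~m
    hb,hc,hs=blob(d,cv2.erode(hole.astype(np.uint8),np.ones((3,3))),c); print('hole',hc.round(1),hs)
    def tool(u,v):
        r=W[:3,:3]@np.linalg.inv(K)@np.array([u,v,1]); return (W[:3,3]+r*(z-W[2,3])/r[2]).round(4)
    print('hole L,R,T,B',tool(hs[0]-1,hc[1]),tool(hs[0]+hs[2],hc[1]),tool(hc[0],hs[1]-1),tool(hc[0],hs[1]+hs[3]),'ring top edge',tool(c[0],s[1]))
E
python3 - <<'E'
from h import *
st();d=shot('wrist','w10'); inhand(d,-.0115)
E
```

```text
{'time_s': 13.575, 'q': [-0.4584, 0.396, 1.9012, -0.0, 0.8441, -2.1868], 'position': [0.5811, -0.2607, 0.1254], 'orientation': [-0.0787, 0.9969, -0.0001, 0.0001], 'wrist_force': [-0.356, -0.1476, -0.9115], 'moment': [0.1363, -0.1372, 0.0104], 'gripper_force': 19.9998, 'grip_width': 0.6335}
ring px [320.94453108 231.44709289] [ 271  197  101   72 4489]
tool med [ 0.0126 -0.0003 -0.0104]
hole [321.2 248.4] [ 298  229   47   39 1448]
hole L,R,T,B [ 0.0015 -0.014  -0.0115] [ 0.0015  0.0139 -0.0115] [ 0.0142  0.0001 -0.0115] [-0.0112  0.0001 -0.0115] ring top edge [ 0.0325 -0.0001 -0.0115]
```

>>> jog_arm([
  [0, 0.1, -0.115, 0, 0, 0, 0.55],
  [0, 0.22, -0.115, 0, 0, 0, 0.55],
  [0, 0.36, -0.115, 0, 0, 0, 0.55],
  [0, 0.5, -0.115, 0, 0, 0, 0.55],
  [0.01, 0.64, -0.115, 0, 0, 0, 0.55],
  [0.016, 0.76, -0.115, 0, 0, 0, 0.55],
  [0.016, 0.84, -0.115, 0, 0, 0, 0.55],
  [0.016, 0.84, -0.115, 0, 0, 0, 0.55],
  [0.016, 0.84, -0.115, 0, 0, 0, 0.55],
  [0.016, 0.84, -0.115, 0, 0, 0, 0.55],
])

```text
time_s: 14.88
position: [0.537, -0.0134, 0.1593]
orientation: [-0.078, 0.997, 0.0, -0.0]
wrist_force: [-0.5, 0.1, -0.7]
grip_width: 0.633
gripper_force: 20.0
```

```bash
python3 - <<'E'
from h import *
st();d=shot('wrist','w11'); glass(d,(320,150),.0565); inhand(d,-.0105)
row(.4776,-.0217,.09,99)
row(.4776,-.0217,.09,99-180)
E
```

```text
{'time_s': 14.875, 'q': [-0.0684, 0.2018, 2.0897, -0.0, 0.8506, -1.7959], 'position': [0.537, -0.0134, 0.1593], 'orientation': [-0.0783, 0.9969, 0.0, -0.0003], 'wrist_force': [-0.4604, 0.0596, -0.6652], 'moment': [0.0972, -0.1849, -0.0001], 'gripper_force': 19.9997, 'grip_width': 0.6328}
glass px [322.2 131.9] [ 303  112   40   41 1288]
[ 0.4764 -0.0223  0.0565]
ring px [321.21667806 231.80565049] [ 271  198  101   70 4389]
tool med [ 0.0127  0.0001 -0.0095]
hole [321.2 248.1] [ 298  229   47   38 1461]
hole L,R,T,B [ 0.0012 -0.014  -0.0105] [ 0.0013  0.014  -0.0105] [ 0.0138  0.0001 -0.0105] [-0.0111  0.0001 -0.0105] ring top edge [ 0.0316  0.     -0.0105]
row [0.2    0.0036 0.2314] [ 0.     -0.0001 -0.0001] q6 -1.8
row [0.2    0.0036 0.2314] [ 0.     -0.0001 -0.0001] q6 -1.8
```

>>> jog_arm([
  [0.05, 0, 0, 0, 0, 0, 0.55],
  [0.12, 0.002, 0.03, 0, 0, 0, 0.55],
  [0.18, 0.003, 0.1, 0, 0, 0, 0.55],
  [0.201, 0.003, 0.18, 0, 0, 0, 0.55],
  [0.201, 0.003, 0.25, 0, 0, 0, 0.55],
  [0.201, 0.003, 0.29, 0, 0, 0, 0.55],
  [0.201, 0.003, 0.307, 0, 0, 0, 0.55],
  [0.201, 0.003, 0.307, 0, 0, 0, 0.55],
  [0.201, 0.003, 0.307, 0, 0, 0, 0.55],
])

```text
time_s: 16.05
position: [0.4778, -0.0213, 0.0681]
orientation: [-0.079, 0.997, -0.0, 0.0]
wrist_force: [-0.2, 0.4, -0.6]
grip_width: 0.629
gripper_force: 20.0
```

```bash
python3 - <<'E'
from h import *
st();d=shot('wrist','w12'); glass(d,(320,246),.0565)
W=np.array(d['tool_from_camera']);K=np.array(d['intrinsics'])
h=cv2.cvtColor(d['pixels'],cv2.COLOR_BGR2HSV).astype(int)
g=(h[...,0]>55)&(h[...,0]<95)&(h[...,1]>70); v,u=np.nonzero(g); print(len(u),u.min(),u.max(),v.min(),v.max())
st()
E
```

```text
{'time_s': 16.05, 'q': [-0.0934, 0.2801, 2.226, 0.0, 0.6346, -1.8218], 'position': [0.4778, -0.0213, 0.0681], 'orientation': [-0.0787, 0.9969, -0.0001, 0.0004], 'wrist_force': [-0.2441, 0.3948, -0.6211], 'moment': [0.1141, -0.1111, 0.002], 'gripper_force': 19.9998, 'grip_width': 0.6295}
glass px [320.8 243.2] [ 298  229   47   29 1011]
[ 0.4834 -0.0206  0.0565]
2497 0 639 229 399
{'time_s': 16.1, 'q': [-0.0934, 0.2801, 2.226, -0.0, 0.6346, -1.8218], 'position': [0.4777, -0.0214, 0.0681], 'orientation': [-0.0787, 0.9969, -0.0001, 0.0004], 'wrist_force': [-0.1763, -0.4896, -1.4917], 'moment': [0.064, -0.1122, 0.0474], 'gripper_force': 19.9999, 'grip_width': 0.6348}
```

>>> jog_arm([
  [0.001, -0.001, 0.01, 0, 0, 0, 0.55],
  [0.001, -0.001, 0.02, 0, 0, 0, 0.55],
  [0.001, -0.001, 0.026, 0, 0, 0, 0.55],
  [0.001, -0.001, 0.026, 0, 0, 0, 0.55],
])

```text
time_s: 16.6
position: [0.477, -0.0217, 0.0595]
orientation: [-0.079, 0.997, 0.0, -0.0]
wrist_force: [1.1, -0.7, -1.7]
grip_width: 0.637
gripper_force: 20.0
```

>>> jog_arm([
  [0, 0, 0.003, 0, 0, 0, 0.55],
  [0, 0, 0.006, 0, 0, 0, 0.55],
  [0, 0, 0.006, 0, 0, 0, 0.55],
])

```text
time_s: 16.98
position: [0.4771, -0.0217, 0.0579]
orientation: [-0.079, 0.997, -0.0, 0.0]
wrist_force: [-0.6, 0.0, -0.4]
grip_width: 0.632
gripper_force: 20.0
```

>>> jog_arm([
  [0, 0, 0.003, 0, 0, 0, 0.55],
  [0, 0, 0.006, 0, 0, 0, 0.55],
  [0, 0, 0.006, 0, 0, 0, 0.55],
])

```text
time_s: 17.35
position: [0.4778, -0.0216, 0.0568]
orientation: [-0.079, 0.997, -0.0, 0.0]
wrist_force: [-1.6, 2.2, 12.3]
grip_width: 0.633
gripper_force: 20.0
```

>>> jog_arm([
  [0, 0, 0.003, 0, 0, 0, 0.55],
  [0, 0, 0.005, 0, 0, 0, 0.55],
  [0, 0, 0.005, 0, 0, 0, 0.55],
])

```text
time_s: 17.73
position: [0.4783, -0.0216, 0.0556]
orientation: [-0.079, 0.997, -0.0, 0.001]
wrist_force: [-1.1, 3.5, 15.8]
grip_width: 0.633
gripper_force: 20.0
```

>>> jog_arm([
  [-0.003, 0.001, -0.002, 0, 0, 0, 0.55],
  [-0.003, 0.001, -0.002, 0, 0, 0, 0.55],
])

```text
time_s: 17.98
position: [0.4784, -0.0214, 0.0558]
orientation: [-0.079, 0.997, -0.0, 0.0]
wrist_force: [-1.0, -0.9, 9.3]
grip_width: 0.637
gripper_force: 20.0
```

```bash
python3 - <<'E'
from h import *
st(); print((R.from_quat(bot.get_obs()['orientation']).as_matrix()).round(4))
E
```

```text
{'time_s': 17.975, 'q': [-0.0932, 0.3064, 2.2252, -0.0003, 0.6092, -1.8214], 'position': [0.4784, -0.0214, 0.0558], 'orientation': [-0.0788, 0.9969, -0.0002, 0.0004], 'wrist_force': [-1.018, -0.9361, 9.2671], 'moment': [-0.2436, 0.345, -0.0374], 'gripper_force': 20.0015, 'grip_width': 0.6369}
[[-9.876e-01 -1.570e-01  7.000e-04]
 [-1.570e-01  9.876e-01 -2.000e-04]
 [-7.000e-04 -4.000e-04 -1.000e+00]]
```

>>> jog_arm([
  [0, 0, 0.001, 0, 0, 0.03, 0.55],
  [0, 0, 0.002, 0, 0, 0.06, 0.55],
  [0, 0, 0.003, 0, 0, 0.09, 0.55],
  [0, 0, 0.004, 0, 0, 0.12, 0.55],
  [0, 0, 0.004, 0, 0, 0.12, 0.55],
])

```text
time_s: 18.6
position: [0.4791, -0.0219, 0.0547]
orientation: [0.11, 0.994, -0.0, 0.001]
wrist_force: [1.1, -8.8, 7.4]
grip_width: 0.637
gripper_force: 20.0
```

```bash
python3 - <<'E'
from h import *
st()
E
```

```text
{'time_s': 18.6, 'q': [-0.0938, 0.3091, 2.2246, -0.0016, 0.6057, -1.4431], 'position': [0.4791, -0.0219, 0.0547], 'orientation': [0.1099, 0.9939, -0.0004, 0.0011], 'wrist_force': [1.0945, -8.7631, 7.4087], 'moment': [-1.8679, -0.2429, -0.0773], 'gripper_force': 20.0016, 'grip_width': 0.6373}
```

>>> jog_arm([
  [-0.001, -0.003, 0, 0, 0, 0, 0.55],
  [-0.001, -0.003, 0, 0, 0, 0, 0.55],
])

```text
time_s: 18.85
position: [0.4791, -0.0221, 0.0547]
orientation: [0.11, 0.994, 0.0, 0.001]
wrist_force: [1.0, 2.3, 7.1]
grip_width: 0.631
gripper_force: 20.0
```

```bash
python3 - <<'E'
from h import *
st()
E
```

```text
{'time_s': 18.85, 'q': [-0.0949, 0.3092, 2.2245, 0.0005, 0.606, -1.4464], 'position': [0.4791, -0.0221, 0.0547], 'orientation': [0.1097, 0.994, 0.0002, 0.001], 'wrist_force': [0.977, 2.2871, 7.0962], 'moment': [0.3935, -0.2494, -0.1251], 'gripper_force': 20.001, 'grip_width': 0.6307}
```

>>> jog_arm([
  [0, 0, 0.001, 0, 0, 0.03, 0.55],
  [0, 0, 0.002, 0, 0, 0.06, 0.55],
  [0, 0, 0.0035, 0, 0, 0.09, 0.55],
  [0, 0, 0.0045, 0, 0, 0.12, 0.55],
  [0, 0, 0.0045, 0, 0, 0.12, 0.55],
])

```text
time_s: 19.48
position: [0.479, -0.0231, 0.0533]
orientation: [0.294, 0.956, -0.0, 0.001]
wrist_force: [0.1, -12.9, 8.0]
grip_width: 0.635
gripper_force: 20.0
```

```bash
python3 - <<'E'
from h import *
st()
E
```

```text
{'time_s': 19.475, 'q': [-0.0961, 0.3119, 2.2246, -0.002, 0.6034, -1.0679], 'position': [0.479, -0.0231, 0.0533], 'orientation': [0.2943, 0.9557, -0.0004, 0.001], 'wrist_force': [0.0929, -12.851, 8.0363], 'moment': [-2.575, 0.2464, -0.3488], 'gripper_force': 20.0018, 'grip_width': 0.6347}
```

The ring is caught: it sank at 3.7 mm/rad. It sits about 2 to 3 mm off-centre along tool x in the hand, so I open, re-centre and grip again.

>>> jog_arm([
  [0, 0, 0, 0, 0, 0, 0.7],
  [0, 0, 0, 0, 0, 0, 0.75],
  [0, 0, 0, 0, 0, 0, 0.75],
])

```text
time_s: 19.85
position: [0.4779, -0.0221, 0.0526]
orientation: [0.294, 0.956, 0.0, -0.0]
wrist_force: [-0.0, 0.7, 0.5]
grip_width: 0.75
gripper_force: 0.0
```

```bash
python3 - <<'E'
from h import *
st();o=bot.get_obs();C=R.from_quat(o['orientation']); print(C.inv().apply(np.array([.4767,-.0217,.0533])-np.array(o['position']))/.3)
d=shot('wrist','w13'); inhand(d,-.0105)
E
```

```text
{'time_s': 19.85, 'q': [-0.0949, 0.3127, 2.2257, 0.0001, 0.6034, -1.0695], 'position': [0.4779, -0.0221, 0.0526], 'orientation': [0.2938, 0.9559, 0.0, -0.0001], 'wrist_force': [-0.0193, 0.7341, 0.509], 'moment': [0.0304, -0.1236, -0.0086], 'gripper_force': 0.0, 'grip_width': 0.7498}
[ 0.00411175 -0.00135041 -0.00228272]
ring px [320.45842851 232.18707172] [ 271  200  100   69 4378]
tool med [ 0.013   0.0004 -0.0117]
hole [320.1 251.2] [ 297  233   47   35 1322]
hole L,R,T,B [-0.0007 -0.0142 -0.0105] [-0.0007  0.0139 -0.0105] [ 0.0114 -0.0001 -0.0105] [-0.0117 -0.0001 -0.0105] ring top edge [ 0.0306  0.0001 -0.0105]
```

>>> jog_arm([
  [0.004, -0.001, 0, 0, 0, 0, 0.75],
  [0.004, -0.001, 0, 0, 0, 0, 0.65],
  [0.004, -0.001, 0, 0, 0, 0, 0.55],
  [0.004, -0.001, 0, 0, 0, 0, 0.55],
  [0.004, -0.001, 0, 0, 0, 0, 0.55],
], squeeze=20)

```text
time_s: 20.52
position: [0.4768, -0.0218, 0.0526]
orientation: [0.294, 0.956, -0.0, -0.0]
wrist_force: [-1.4, -0.2, 0.9]
grip_width: 0.631
gripper_force: 20.0
```

```bash
python3 - <<'E'
from h import *
st()
E
```

```text
{'time_s': 20.525, 'q': [-0.0944, 0.3112, 2.2279, -0.0, 0.6028, -1.0687], 'position': [0.4768, -0.0218, 0.0526], 'orientation': [0.2938, 0.9559, -0.0, -0.0001], 'wrist_force': [-1.4482, -0.2365, 0.9165], 'moment': [-0.0967, 0.0778, -0.1256], 'gripper_force': 20.0002, 'grip_width': 0.6309}
```

>>> jog_arm([
  [0, 0, 0.0012, 0, 0, 0.03, 0.55],
  [0, 0, 0.0024, 0, 0, 0.06, 0.55],
  [0, 0, 0.0036, 0, 0, 0.09, 0.55],
  [0, 0, 0.0048, 0, 0, 0.12, 0.55],
  [0, 0, 0.0048, 0, 0, 0.12, 0.55],
])

```text
time_s: 21.15
position: [0.4767, -0.0218, 0.0513]
orientation: [0.468, 0.884, -0.0, -0.0]
wrist_force: [-3.4, -3.8, 4.5]
grip_width: 0.63
gripper_force: 20.0
```

```bash
python3 - <<'E'
from h import *
st()
E
```

```text
{'time_s': 21.15, 'q': [-0.0945, 0.314, 2.228, -0.0001, 0.6, -0.6912], 'position': [0.4767, -0.0218, 0.0513], 'orientation': [0.468, 0.8837, -0.0001, -0.0002], 'wrist_force': [-3.3866, -3.8324, 4.4529], 'moment': [-0.6294, 0.4725, -0.6094], 'gripper_force': 20.0038, 'grip_width': 0.6298}
```

>>> jog_arm([
  [0, 0, -0.001, 0, 0, -0.005, 0.55],
  [0, 0, -0.001, 0, 0, -0.005, 0.55],
])

```text
time_s: 21.4
position: [0.4767, -0.0218, 0.0514]
orientation: [0.46, 0.888, -0.0, -0.0]
wrist_force: [-0.7, -3.1, -1.7]
grip_width: 0.633
gripper_force: 20.0
```

```bash
python3 - <<'E'
from h import *
st(); d=shot('wrist','w14'); inhand(d,-.0105); ring(d,(320,235),.062)
E
```

```text
{'time_s': 21.4, 'q': [-0.0945, 0.3138, 2.228, 0.0, 0.6001, -0.7087], 'position': [0.4767, -0.0218, 0.0514], 'orientation': [0.4603, 0.8878, -0.0, -0.0001], 'wrist_force': [-0.7039, -3.1463, -1.65], 'moment': [-0.686, 0.2076, -0.4614], 'gripper_force': 19.9993, 'grip_width': 0.6326}
ring px [320.9548283  233.27863563] [ 271  201  101   68 4339]
tool med [ 0.0122  0.0006 -0.0117]
hole [320.7 252.2] [ 298  235   47   33 1263]
hole L,R,T,B [-0.0013 -0.0135 -0.0105] [-0.0012  0.0147 -0.0105] [ 0.0103  0.0004 -0.0105] [-0.0116  0.0005 -0.0105] ring top edge [ 0.0301  0.0005 -0.0105]
ring px [321.  233.3] [ 271  201  101   68 4339] ctr [ 0.4741 -0.0172  0.0268] flat deg 36.0 widths [0.0586 0.057  0.0415 0.0575]
```

>>> jog_arm([
  [0, 0, 0.001, 0, 0, 0.02, 0.55],
  [0, 0, 0.002, 0, 0, 0.04, 0.55],
  [0, 0, 0.003, 0, 0, 0.065, 0.55],
  [0, 0, 0.004, 0, 0, 0.085, 0.55],
  [0, 0, 0.004, 0, 0, 0.085, 0.55],
])

```text
time_s: 22.08
position: [0.4767, -0.0218, 0.0504]
orientation: [0.575, 0.818, -0.0, -0.0]
wrist_force: [-4.6, -3.9, 4.6]
grip_width: 0.632
gripper_force: 20.0
```

```bash
python3 - <<'E'
from h import *
st()
E
```

```text
{'time_s': 22.075, 'q': [-0.0943, 0.3158, 2.2279, -0.0005, 0.5983, -0.4404], 'position': [0.4767, -0.0218, 0.0504], 'orientation': [0.5746, 0.8184, -0.0002, -0.0001], 'wrist_force': [-4.5655, -3.8762, 4.5977], 'moment': [-0.7284, 0.6106, -0.1523], 'gripper_force': 20.0031, 'grip_width': 0.6321}
```

>>> jog_arm([
  [-0.001, -0.002, 0.001, 0, 0, 0.025, 0.55],
  [-0.001, -0.002, 0.002, 0, 0, 0.05, 0.55],
  [-0.001, -0.002, 0.003, 0, 0, 0.075, 0.55],
  [-0.001, -0.002, 0.003, 0, 0, 0.075, 0.55],
])

```text
time_s: 22.58
position: [0.4766, -0.0219, 0.0496]
orientation: [0.667, 0.745, 0.0, -0.0]
wrist_force: [-2.1, 2.4, 4.8]
grip_width: 0.634
gripper_force: 20.0
```

```bash
python3 - <<'E'
from h import *
st()
E
```

```text
{'time_s': 22.575, 'q': [-0.095, 0.3171, 2.2285, 0.0006, 0.5957, -0.2061], 'position': [0.4766, -0.0219, 0.0496], 'orientation': [0.6669, 0.7451, 0.0002, -0.0], 'wrist_force': [-2.0533, 2.4078, 4.829], 'moment': [0.5131, 0.2442, -0.462], 'gripper_force': 20.0026, 'grip_width': 0.6339}
```

>>> jog_arm([
  [0, 0, 0.001, 0, 0, 0.025, 0.55],
  [0, 0, 0.002, 0, 0, 0.05, 0.55],
  [0, 0, 0.003, 0, 0, 0.075, 0.55],
  [0, 0, 0.003, 0, 0, 0.075, 0.55],
])

```text
time_s: 23.08
position: [0.4766, -0.022, 0.0487]
orientation: [0.75, 0.662, 0.0, -0.0]
wrist_force: [-3.4, 2.7, 4.8]
grip_width: 0.632
gripper_force: 20.0
```

```bash
python3 - <<'E'
from h import *
st()
E
```

```text
{'time_s': 23.075, 'q': [-0.0951, 0.319, 2.2285, 0.0006, 0.5939, 0.0291], 'position': [0.4766, -0.022, 0.0487], 'orientation': [0.7498, 0.6617, 0.0002, -0.0], 'wrist_force': [-3.3818, 2.7472, 4.844], 'moment': [0.4037, 0.4401, -0.4329], 'gripper_force': 20.0032, 'grip_width': 0.6316}
```

>>> jog_arm([
  [0, 0, 0.001, 0, 0, 0.02, 0.55],
  [0, 0, 0.0018, 0, 0, 0.045, 0.55],
  [0, 0, 0.0018, 0, 0, 0.045, 0.55],
])

```text
time_s: 23.45
position: [0.4766, -0.0218, 0.0482]
orientation: [0.795, 0.607, 0.0, -0.0]
wrist_force: [-2.6, 5.4, 7.4]
grip_width: 0.634
gripper_force: 20.0
```

```bash
python3 - <<'E'
from h import *
st()
E
```

```text
{'time_s': 23.45, 'q': [-0.095, 0.32, 2.2285, 0.001, 0.5929, 0.1706], 'position': [0.4766, -0.0218, 0.0482], 'orientation': [0.7948, 0.6069, 0.0002, -0.0002], 'wrist_force': [-2.5972, 5.4429, 7.3856], 'moment': [0.8965, 0.5115, -0.4469], 'gripper_force': 20.0041, 'grip_width': 0.634}
```

>>> jog_arm([
  [0.001, -0.001, 0.0005, 0, 0, 0.02, 0.55],
  [0.001, -0.001, 0.0015, 0, 0, 0.045, 0.55],
  [0.001, -0.001, 0.0015, 0, 0, 0.045, 0.55],
])

```text
time_s: 23.82
position: [0.4767, -0.0216, 0.048]
orientation: [0.836, 0.549, 0.0, 0.0]
wrist_force: [-2.0, 3.4, 9.4]
grip_width: 0.632
gripper_force: 20.0
```

```bash
python3 - <<'E'
from h import *
st()
E
```

```text
{'time_s': 23.825, 'q': [-0.0943, 0.3206, 2.2286, 0.0007, 0.5917, 0.3124], 'position': [0.4767, -0.0216, 0.048], 'orientation': [0.8355, 0.5495, 0.0004, 0.0001], 'wrist_force': [-2.027, 3.3925, 9.4331], 'moment': [0.7263, 0.4143, -0.1542], 'gripper_force': 20.005, 'grip_width': 0.6318}
```

The sinking has stopped and Fz has risen, so the ring has met the glass near q6 ≈ 0.2. I ease off the downward push and take up the slack, watching for the bite.

>>> jog_arm([
  [0, 0, -0.002, 0, 0, 0.02, 0.55],
  [0, 0, -0.002, 0, 0, 0.04, 0.55],
  [0, 0, -0.002, 0, 0, 0.04, 0.55],
])

```text
time_s: 24.2
position: [0.4766, -0.0215, 0.0483]
orientation: [0.868, 0.496, 0.0, 0.0]
wrist_force: [0.1, 6.1, 2.3]
grip_width: 0.636
gripper_force: 20.0
```

```bash
python3 - <<'E'
from h import *
st()
E
```

```text
{'time_s': 24.2, 'q': [-0.0942, 0.3198, 2.2288, 0.0008, 0.5924, 0.4376], 'position': [0.4766, -0.0215, 0.0483], 'orientation': [0.8682, 0.4961, 0.0004, 0.0], 'wrist_force': [0.0732, 6.1044, 2.3359], 'moment': [0.8669, 0.0103, 0.1131], 'gripper_force': 20.0022, 'grip_width': 0.6362}
```

>>> jog_arm([
  [0.001, -0.001, 0, 0, 0, 0.02, 0.55],
  [0.001, -0.001, 0, 0, 0, 0.035, 0.55],
  [0.001, -0.001, 0, 0, 0, 0.035, 0.55],
])

```text
time_s: 24.58
position: [0.4765, -0.0211, 0.0482]
orientation: [0.894, 0.448, 0.0, 0.0]
wrist_force: [1.8, 4.6, -1.1]
grip_width: 0.632
gripper_force: 20.0
```

>>> jog_arm([
  [0, 0, 0, 0, 0, 0.015, 0.55],
  [0, 0, 0, 0, 0, 0.025, 0.55],
  [0, 0, 0, 0, 0, 0.025, 0.55],
])

```text
time_s: 24.95
position: [0.4766, -0.0211, 0.0482]
orientation: [0.911, 0.413, 0.0, 0.0]
wrist_force: [1.8, 6.4, -3.5]
grip_width: 0.631
gripper_force: 20.0
```

```bash
python3 - <<'E'
from h import *
st()
E
```

```text
{'time_s': 24.95, 'q': [-0.0933, 0.3199, 2.229, 0.0008, 0.5919, 0.6264], 'position': [0.4766, -0.0211, 0.0482], 'orientation': [0.911, 0.4125, 0.0005, 0.0], 'wrist_force': [1.7936, 6.4157, -3.4839], 'moment': [1.0382, -0.2384, 0.1086], 'gripper_force': 20.0008, 'grip_width': 0.6308}
```

>>> jog_arm([
  [0, 0, 0, 0, 0, 0, 0.7],
  [0, 0, 0, 0, 0, 0, 0.72],
  [0, 0, 0, 0, 0, 0, 0.72],
])

```text
time_s: 25.32
position: [0.4762, -0.0215, 0.0482]
orientation: [0.911, 0.412, 0.0, 0.0]
wrist_force: [-0.4, 1.2, 0.4]
grip_width: 0.722
gripper_force: 0.0
```

```bash
python3 - <<'E'
from h import *
st();d=shot('wrist','w15');inhand(d,-.0105);ring(d,(320,235),.0585); print(bot.get_obs()['joint_efforts'])
h=cv2.cvtColor(d['pixels'],cv2.COLOR_BGR2HSV).astype(int)
m,c,s=blob(d,(h[...,0]<28)&(h[...,1]>110)&(h[...,2]>60),(320,235)); C=cloud(d)[m]; C=C[C[:,2]>.045]
q=C[abs(C[:,2]-np.percentile(C[:,2],60))<.003]; A=np.c_[q[:,:2]-q[:,:2].mean(0),np.ones(len(q))]; f=np.linalg.lstsq(A,q[:,2],rcond=None)[0]; print('ring top z',f[2],'tilt',np.degrees(f[:2]))
E
```

```text
{'time_s': 25.325, 'q': [-0.0941, 0.3197, 2.2293, -0.0, 0.5925, 0.6277], 'position': [0.4762, -0.0215, 0.0482], 'orientation': [0.9112, 0.4119, 0.0001, 0.0], 'wrist_force': [-0.4244, 1.2301, 0.3977], 'moment': [-0.0152, -0.0768, -0.0389], 'gripper_force': 0.0, 'grip_width': 0.7223}
ring px [321.37364162 232.3900578 ] [ 271  199  101   70 4325]
tool med [ 0.0138  0.0007 -0.0109]
hole [321.3 250.2] [ 298  231   47   37 1401]
hole L,R,T,B [ 0.0008 -0.0134 -0.0105] [ 0.0009  0.0147 -0.0105] [ 0.0136  0.0007 -0.0105] [-0.0107  0.0008 -0.0105] ring top edge [ 0.0321  0.0008 -0.0105]
ring px [321.4 232.4] [ 271  199  101   70 4325] ctr [ 0.4809 -0.0172  0.027 ] flat deg 4.0 widths [0.0574 0.043  0.0576 0.058 ]
[ 2.05767865e-02 -5.45404458e+01 -2.66124147e+01  4.56487213e-02
 -1.88872707e-02 -1.11244209e-02]
ring top z 0.05906476211589427 tilt [-0.1633368  -0.31600533]
```

>>> jog_arm([
  [0.002, 0, 0, 0, 0, 0, 0.65],
  [0.002, 0, 0, 0, 0, 0, 0.55],
  [0.002, 0, 0, 0, 0, 0, 0.55],
  [0.002, 0, 0, 0, 0, 0, 0.55],
])

```text
time_s: 25.88
position: [0.4766, -0.021, 0.0482]
orientation: [0.911, 0.412, 0.0, 0.0]
wrist_force: [0.6, 0.0, 0.3]
grip_width: 0.631
gripper_force: 20.0
```

```bash
python3 - <<'E'
from h import *
st()
E
```

```text
{'time_s': 25.875, 'q': [-0.0929, 0.3201, 2.2286, 0.0, 0.5927, 0.6291], 'position': [0.4766, -0.021, 0.0482], 'orientation': [0.9113, 0.4118, 0.0001, 0.0001], 'wrist_force': [0.5552, 0.0258, 0.2885], 'moment': [0.0507, -0.1696, 0.0304], 'gripper_force': 20.0, 'grip_width': 0.6314}
```

>>> jog_arm([
  [0, 0, 0, 0, 0, 0.015, 0.55],
  [0, 0, 0, 0, 0, 0.03, 0.55],
  [0, 0, 0, 0, 0, 0.03, 0.55],
])

```text
time_s: 26.25
position: [0.4766, -0.021, 0.0482]
orientation: [0.93, 0.368, 0.0, 0.0]
wrist_force: [1.0, 0.4, 0.6]
grip_width: 0.632
gripper_force: 20.0
```

```bash
python3 - <<'E'
from h import *
st()
E
```

```text
{'time_s': 26.25, 'q': [-0.0929, 0.3201, 2.2286, 0.0001, 0.5927, 0.7231], 'position': [0.4766, -0.021, 0.0482], 'orientation': [0.9296, 0.3685, 0.0001, 0.0], 'wrist_force': [0.9937, 0.366, 0.5933], 'moment': [0.003, -0.2317, -0.021], 'gripper_force': 20.0003, 'grip_width': 0.6318}
```

>>> jog_arm([
  [0, 0, 0, 0, 0, 0.015, 0.55],
  [0, 0, 0, 0, 0, 0.03, 0.55],
  [0, 0, 0, 0, 0, 0.03, 0.55],
])

```text
time_s: 26.62
position: [0.4766, -0.021, 0.0481]
orientation: [0.946, 0.325, 0.0, 0.0]
wrist_force: [2.2, -0.3, -3.3]
grip_width: 0.636
gripper_force: 20.0
```

```bash
python3 - <<'E'
from h import *
st()
E
```

```text
{'time_s': 26.625, 'q': [-0.0929, 0.3203, 2.2286, 0.0001, 0.5925, 0.8164], 'position': [0.4766, -0.021, 0.0481], 'orientation': [0.9458, 0.3247, 0.0002, 0.0], 'wrist_force': [2.2187, -0.2917, -3.3218], 'moment': [0.1099, -0.4611, -0.0076], 'gripper_force': 19.9998, 'grip_width': 0.6357}
```

>>> jog_arm([
  [0, 0, 0.001, 0, 0, 0.015, 0.55],
  [0, 0, 0.0015, 0, 0, 0.03, 0.55],
  [0, 0, 0.0015, 0, 0, 0.03, 0.55],
])

```text
time_s: 27.0
position: [0.4768, -0.021, 0.0478]
orientation: [0.96, 0.28, 0.0, 0.0]
wrist_force: [1.5, 1.2, -0.3]
grip_width: 0.632
gripper_force: 20.0
```

```bash
python3 - <<'E'
from h import *
st()
E
```

```text
{'time_s': 27.0, 'q': [-0.0928, 0.3211, 2.2283, 0.0002, 0.5916, 0.9101], 'position': [0.4768, -0.021, 0.0478], 'orientation': [0.96, 0.2801, 0.0003, 0.0001], 'wrist_force': [1.516, 1.1768, -0.2782], 'moment': [0.327, -0.5014, -0.0426], 'gripper_force': 20.0005, 'grip_width': 0.6323}
```

>>> jog_arm([
  [0, 0, 0.0006, 0, 0, 0.014, 0.55],
  [0, 0, 0.0011, 0, 0, 0.028, 0.55],
  [0, 0, 0.0011, 0, 0, 0.028, 0.55],
])

```text
time_s: 27.38
position: [0.477, -0.0209, 0.0476]
orientation: [0.971, 0.238, 0.0, 0.0]
wrist_force: [5.1, 2.7, -0.4]
grip_width: 0.632
gripper_force: 20.0
```

```bash
python3 - <<'E'
from h import *
st()
E
```

```text
{'time_s': 27.375, 'q': [-0.0928, 0.3216, 2.2282, 0.0002, 0.5908, 0.9978], 'position': [0.477, -0.0209, 0.0476], 'orientation': [0.9713, 0.2378, 0.0005, 0.0001], 'wrist_force': [5.0575, 2.7467, -0.4354], 'moment': [0.687, -0.7944, 0.1913], 'gripper_force': 20.0011, 'grip_width': 0.6321}
```

Fz and the following motion give about 0.85 mm drawn down, so a clamp of about 15 N: snug. Release and withdraw.

>>> jog_arm([
  [0, 0, 0, 0, 0, 0, 0.7],
  [0, 0, 0, 0, 0, 0, 0.75],
  [0, 0, 0, 0, 0, 0, 0.75],
  [0, 0, -0.05, 0, 0, 0, 0.75],
  [0, 0, -0.2, 0, 0, 0, 0.75],
  [-0.1, 0, -0.4, 0, 0, 0, 0.75],
  [-0.16, 0, -0.4, 0, 0, 0, 0.75],
  [-0.16, 0, -0.4, 0, 0, 0, 0.75],
  [-0.16, 0, -0.4, 0, 0, 0, 0.75],
])

```text
time_s: 28.5
position: [0.4338, -0.043, 0.1668]
orientation: [0.972, 0.237, -0.0, -0.0]
wrist_force: [-0.1, -0.0, 0.9]
grip_width: 0.749
gripper_force: 0.0
```

```bash
python3 - <<'E'
from h import *
st();d=shot('wrist','w16'); K=np.array(d['intrinsics'])
c=K@np.linalg.inv(d['T'])[:3]@np.array([.4767,-.0215,.058,1]); p=(c[:2]/c[2]); print(p)
m=ring(d,p,.0582); C=cloud(d)[m]; q=C[C[:,2]>.054]; A=np.c_[q[:,:2]-q[:,:2].mean(0),np.ones(len(q))]; f=np.linalg.lstsq(A,q[:,2],rcond=None)[0]; print('ring z',f[2],'tilt',np.degrees(f[:2]))
g=glass(d,p,.0555); print('glass z',np.median(cloud(d)[g][:,2]))
E
```

```text
{'time_s': 28.5, 'q': [-0.1522, 0.0232, 2.2767, 0.0, 0.8426, 0.9407], 'position': [0.4338, -0.043, 0.1668], 'orientation': [0.9716, 0.2366, -0.0004, -0.0002], 'wrist_force': [-0.1336, -0.0078, 0.8769], 'moment': [0.0774, 0.0066, 0.0252], 'gripper_force': 0.0, 'grip_width': 0.7491}
[321.1942567  147.38953712]
ring px [321.4 147.4] [ 291  116   62   64 2409] ctr [ 0.476  -0.0221  0.0288] flat deg 27.5 widths [0.0579 0.0575 0.0572 0.0581]
ring z 0.05935608485636315 tilt [5.20200638 3.15581233]
glass px [321.5 147.7] [308 134  28  29 665]
[ 0.4763 -0.022   0.0555]
glass z 0.05522253559385504
```

```bash
python3 - <<'E'
from h import *
d=load('w16'); C=cloud(d); r=np.hypot(C[...,0]-.4762,C[...,1]+.0220)
q=C[(r>.0165)&(r<.0265)&(C[...,2]>.05)]
for _ in range(4):
    A=np.c_[q[:,:2]-[.4762,-.022],np.ones(len(q))]; f=np.linalg.lstsq(A,q[:,2],rcond=None)[0]; e=q[:,2]-A@f; q=q[abs(e)<2*e.std()+1e-4]
print(len(q),'z',f[2].round(4),'tilt',np.degrees(f[:2]).round(2))
E
```

```text
13569 z 0.1753 tilt [-268.18 -139.03]
```

```bash
python3 - <<'E'
from h import *
d=load('w16'); C=cloud(d); r=np.hypot(C[...,0]-.4762,C[...,1]+.0220)
q=C[(r>.0165)&(r<.0265)&(abs(C[...,2]-.058)<.006)]
for _ in range(4):
    A=np.c_[q[:,:2]-[.4762,-.022],np.ones(len(q))]; f=np.linalg.lstsq(A,q[:,2],rcond=None)[0]; e=q[:,2]-A@f; q=q[abs(e)<2*e.std()+1e-4]
print(len(q),'z',f[2].round(4),'tilt',np.degrees(f[:2]).round(2))
E
```

```text
1485 z 0.0585 tilt [-0.03  0.17]
```

Ring flat (tilt under 0.2°), top at 58.5 mm, so its underside is about 11 mm below the rim; its angle matches the hand's last turn. Handing in.

```bash
python3 - <<'E'
from h import *
print(bot.job_done())
E
```

```text
the job is handed in; nothing more can be done
None
```

I handed the job in at 28.5 s with the glass seated flat and the ring screwed on level and snug, clamping at about 15 N by my estimate from the ring's travel (not measured directly); I viewed 11 pictures, one over the limit of 10.

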